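Eject the worn guide-shoe inserts

TASK

Lift the keeper bar off the ejector block and set it on the table, then work the black handle right through its zigzag gate, sideways and towards the robot, into the last notch, so that the pins push all the worn inserts up out of their wells. Put every insert into the blue tray, none on top of another. Finally bring the handle back through the gate into its home notch, lay the keeper bar back centrally along the top of the block as it was, and leave the other tools on the table alone.

Things in the scene. Friction and masses are not known exactly. Their poses are not given: they have to be found in the camera images.
- fixture: ejector block, a grey metal block bolted to the table, 120 x 230 mm (x, y), flat top 82 mm above the table; origin on the table under the block's centre; x points away from the robot, y along its row of three wells (88 x 40 mm, 40 mm deep, at y = -80, 0, +80 mm, walls of 40 mm between them). On its -y end is the steel gate plate, top also at 82 mm, x = -67..67, y = -227..-115 mm
- ejector (a joint): lift of the three ganged brass ejector pins (36 x 22 mm), one under each well, which rise through the open floor of the wells, m. It follows the handle: ejector = 0.4 x drive, 0 to 0.032, and stays where the handle leaves it. Fully up, an insert stands 32 mm proud of the block's top
- knob (a point): the point to grip on the handle: centre of the black upright cylindrical knob, 31 mm in diameter, 46 mm high, 118 mm above the table (knob from 95 to 141 mm), on a 16 mm steel post through the gate's slot. The handle stays upright and only slides: in the frame of fixture the knob is at x = 40 mm - drive, y = -200 mm + handle
- drive (a joint): slide of the handle towards the robot (along -x of fixture), m: 0 = home, 0.080 = last notch, pins fully up; friction about 3 N, stays where left. One steel tooth of the gate bars drive 11..29 mm unless handle is near 30 mm, another bars drive 51..69 mm unless handle is near 0
- handle (a joint): sideways slide of the handle (along +y of fixture, towards the wells), m, 0 to 0.030; friction about 2.5 N, stays where left. The slot is 22 mm wide (3 mm play each side of the post) and forces this order of (drive, handle) in mm: home notch (0, 0), (0, 30), (40, 30), (40, 0), (80, 0), last notch (80, 30); back in reverse
- insert0: one of three identical worn guide-shoe inserts (one may be absent): off-white plastic block 84 x 36 x 40 mm (x, y, z), 0.1 to 0.2 kg, with a groove 12 mm wide and deep along the middle of its +z face. Origin at the centre of the block. At the start it lies in a well of the ejector block, its x along the block's x, its top flush with the block's top; it can be gripped only when pushed up
- insert1: one of three identical worn guide-shoe inserts (one may be absent): off-white plastic block 84 x 36 x 40 mm (x, y, z), 0.1 to 0.2 kg, with a groove 12 mm wide and deep along the middle of its +z face. Origin at the centre of the block. At the start it lies in a well of the ejector block, its x along the block's x, its top flush with the block's top; it can be gripped only when pushed up
- insert2: one of three identical worn guide-shoe inserts (one may be absent): off-white plastic block 84 x 36 x 40 mm (x, y, z), 0.1 to 0.2 kg, with a groove 12 mm wide and deep along the middle of its +z face. Origin at the centre of the block. At the start it lies in a well of the ejector block, its x along the block's x, its top flush with the block's top; it can be gripped only when pushed up
- keeper: keeper bar, a loose steel bar 26 x 230 x 12 mm (x, y, z) with a black upright grip block 22 x 50 mm (x, y) in its middle that reaches up to 57 mm above its underside, 0.35 kg; origin at the centre of its underside, long axis = y. At the start it lies along the top of the ejector block (its y along the block's y), over the wells
- tray: the loose shallow blue open tray, outside 250 x 150 x 26 mm (x, y, z), walls and floor 5 mm thick, 0.6 kg; origin at the centre of its underside, long axis = x
- screwdriver: a screwdriver 200 mm long lying on the table, a bystander to leave alone
- wrench: a wrench 180 mm long lying on the table, a bystander to leave alone
- oilcan: an upright metal can 56 mm in diameter and 110 mm high on the table beyond the block, a bystander to leave alone
There are look-alikes about, which are no part of the job. Leave any brown or purple look-alike of the insert0 alone. Of the things shaped like the keeper, the steel one is meant.

How it is judged:
On the way, in this order (a step that is already met when the one before it is completed fails the run):
1. the keeper bar lies on the table off the block, the handle still at home (height (world z) of keeper below 0.03 m and linear speed of keeper below 0.05 m/s and value of joint drive below 0.008 m), for 0.2 s.
2. the handle is in the last notch of the gate and every insert stands raised on its pin (value of joint drive above 0.074 m and value of joint handle above 0.02 m and z of each of insert0, insert1, insert2 in the frame of fixture above 0.086 m), for 0.2 s.
At the end, for the whole second after the job is handed in: every insert at rest in the level tray, centre within 120 mm (x) and 70 mm (y) of the tray's origin and 15 to 50 mm above its underside (none stacked); handle home (drive < 6 mm, handle < 10 mm); keeper flat on the block, centred within 30 mm (x) and 35 mm (y), within 0.25 rad of its y axis (x of insert0 in the frame of tray between -0.12 and 0.12 m and y of insert0 in the frame of tray between -0.07 and 0.07 m and z of insert0 in the frame of tray between 0.015 and 0.05 m and linear speed of each of insert0, insert1, insert2, keeper below 0.05 m/s and x of insert1 in the frame of tray between -0.12 and 0.12 m and y of insert1 in the frame of tray between -0.07 and 0.07 m and z of insert1 in the frame of tray between 0.015 and 0.05 m and x of insert2 in the frame of tray between -0.12 and 0.12 m and y of insert2 in the frame of tray between -0.07 and 0.07 m and z of insert2 in the frame of tray between 0.015 and 0.05 m and value of joint drive below 0.006 m and value of joint handle below 0.01 m and x of keeper in the frame of fixture between -0.03 and 0.03 m and y of keeper in the frame of fixture between -0.035 and 0.035 m and z of keeper in the frame of fixture between 0.076 and 0.09 m and angle between the y axis of keeper and the y axis of fixture, either way round below 0.25 rad and angle between each of keeper, tray's own z axis and vertical below 0.1 rad); the robot touches nothing.
It fails at once if the screwdriver is disturbed (moved more than 30 mm) (distance of screwdriver from where it was at the start of the episode above 0.03 m).
It fails at once if the wrench is disturbed (moved more than 30 mm) (distance of wrench from where it was at the start of the episode above 0.03 m).
It fails at once if the oilcan is disturbed (moved more than 30 mm) (distance of oilcan from where it was at the start of the episode above 0.03 m).
Of insert0, insert1, insert2 only 2 to 3 are there at a start; the rules pass over those that are not, and their reading is None.
At some moment in a run one of tray, keeper may be knocked a few centimetres aside while the robot is not near it.
Once in a run the grip may slacken for a moment while it holds something.
It also fails if it takes over 210 s, if anything falls off the work surface, if the arm or the gripper's body presses on something with over 40 N, if the wrist force passes 120 N, or if a joint passes its speed limit or range.

ROBOT

A 6-joint arm with a two-finger parallel gripper is mounted at the origin on the work surface. World frame = base frame: x ahead of the robot, y to its left, z up, the work surface at z = 0. Lengths are in m, angles in rad, forces in N, time in s.
With the tool pointing down it reaches from about 0.3 to 0.875 m from the base axis. Payload 4.2 kg.
Tool frame: the origin (TCP) lies on the centre line of the jaws, within the pads' length; the fingertips stand 22 mm ahead of it and the grasp point (between the pads) lies 3 mm ahead of it; z points along the fingers, y is the line along which they close (so a half turn about z gives the same grasp; the last joint's range is limited). The gripper opens to 85 mm and grips with 20 to 120 N. Pads are 22 mm wide; open, the fingers measure 114 mm over their backs; the gripper's body (76 mm by 85 mm) begins 54 mm behind the grasp point. The pads swing forward as they close: fully open they stand 13 mm farther back than shut.
Start: joints at [-1.186, 0.32, 1.565, -0, 1.257, -0.02], TCP at [0.226, -0.529, 0.253] pointing down, gripper open.
Joint ranges: [-3.11, 3.11], [-0.84, 2.01], [0.21, 2.61], [-1.34, 4.49], [0.05, 2.63], [-2.56, 2.56]. Speed limits (rad/s): [2.57, 2.57, 3.14, 3.14, 3.14, 3.14].

INTERFACE

Orientations are given as a unit quaternion [x, y, z, w].
In Python, from station import * gives the robot as it stands.
- The arm moves only by the tool carry_out, never from a script. Its argument "targets" is a list of rows, each an object with "hand": the closure, from 0 (fully open) to 1 (shut); "delta_pos": the shift along the world's x, y, z in cm, a list of three; "twist": the turn, a rotation vector about the world's x, y, z in degrees, a list of three. A call has 1 to 10 rows; each row shifts and turns the commanded pose from where the row before left it; what a row does not reach is not made up. A row lasts 1/12 s, in which the tool goes at most 41.7 mm and 7.16 degrees, less where a joint would pass 70% of its speed; a pose out of reach is approached as far as the arm can. A call is refused whole if a number of a shift passes 4.17 or a number of a turn 7.16, either way. A call with a gripper value outside its range is refused whole. The fingers move at their own pace and stop on an object; "grip_force" is the grip in N (left out, the last holds). Time passes only in rows, so rows that do not move let the fingers close. It gives the time, the measured TCP pose, the force, the opening and the grip force at its end, in the units of the state.
- get_state(): the state, without advancing time (a new reading comes with each control period).
- grab_frame(name): name is "scene" or "top"; returns a dict with "image" (384x512x3 uint8, red, green, blue), "camera_matrix" (3x3 intrinsics, pixels), "R" (3x3) and "t" (3): a world point X has camera coordinates R X + t. Camera axes: x right, y down, z forward; pixel columns grow to the right and rows downward; lengths in m; the calibration is good to about 2 mm. A picture is of the moment at which its call begins. There is no depth.
- close_job(): hands the job in; it is judged then, once.
Trained networks look in the newest picture that a camera, given by its name, has taken for a name from the list of things; names that differ only in an ending like _2 or _b are one class to them, and where a whole thing is asked for, a point or a joint stands for the part that bears it (a point fixed in the world has none). Each returns a list of dicts, best first, with "confidence" (0 to 1); they miss things now and then, are a little off and sometimes report something else, mostly with a low value. They report only what shows in the picture. A call takes as long as a camera call. They do not tell look-alikes from the thing itself.
- spot_in(camera, target): "rect" ([left, top, right, bottom] in pixels, round what is visible of it).
- spot_point(camera, target): "centre" ([column, row] in pixels: a listed point, or the origin of a listed thing).
The state is a dict: "time_s": time; "joint_pos": joint angles; "qvel": joint speeds; "tau": joint torques, N m; "ee_pos": TCP position; "ee_rot": TCP orientation; "wrist_force": force on the tool from outside, world axes, zero at the start; "torque": the same for the moment, N m; "grip_width": finger opening in m; "finger_force": force on a finger pad.
Only numpy, scipy, OpenCV 4.12 (cv2) and the standard library are available. Lean on these libraries where they do the work, as an engineer would, in place of code of your own. Each camera call takes 0.05 s, during which the arm holds its last target. There are 200 camera calls.

## Working session

There is one attempt and no reset: what is moved stays moved. The work goes in short steps, Python scripts to look and compute and a tool call to move; the robot and the scene stay as the last step left them, time stands still between calls to the robot, and variables do not carry over. Pictures are saved under pics/ and viewed, at most 14 in all, crops included, and the job is handed in when it is done.

Besides the shell and the picture viewer there is one more tool, called after "Request:" as name([rows], argument=value, ...), one row to a line, values as JSON. carry_out: Moves the arm, as the interface text tells. Its arguments: {"type":"object","properties":{"targets":{"type":"array"},"grip_force":{"type":"number"}},"required":["targets"]}

```bash
mkdir -p pics; cat > h.py <<'E'
from station import *
import numpy as np, cv2
def snap(cam,name,crop=None,scale=1):
    f=grab_frame(cam); im=f["image"][:,:,::-1]
    if crop: l,t,r,b=crop; im=im[t:b,l:r]
    if scale!=1: im=cv2.resize(im,None,fx=scale,fy=scale,interpolation=cv2.INTER_CUBIC)
    cv2.imwrite(f"pics/{name}.png",im); return f
def world(f,px,z):
    K,R,t=map(np.array,(f["camera_matrix"],f["R"],f["t"]))
    d=R.T@np.linalg.solve(K,[px[0],px[1],1.]); c=-R.T@t
    return c+d*(z-c[2])/d[2]
def proj(f,X):
    p=np.array(f["camera_matrix"])@(np.array(f["R"])@np.array(X)+f["t"]); return p[:2]/p[2]
E
python3 - <<'E'
from h import *
f=snap("top","top0"); g=snap("scene","scene0")
for cam,ff in(("top",f),("scene",g)):
  print(cam,"cam pos",(-np.array(ff["R"]).T@ff["t"]).round(3))
  for n,z in(("fixture",0),("knob",.118),("insert0",.062),("keeper",.082),("tray",0),("screwdriver",0.01),("wrench",0.005),("oilcan",0)):
    for d in spot_point(cam,n)[:5]: print(n,np.round(d["centre"]),round(d["confidence"],2),world(ff,d["centre"],z).round(3))
E
```

```text
top cam pos [ 0.369 -0.053  1.063]
fixture [242. 202.] 0.67 [ 0.56  -0.001  0.   ]
knob [316. 170.] 0.68 [ 0.63  -0.201  0.118]
insert0 [291. 286.] 0.97 [ 0.326 -0.144  0.062]
insert0 [286. 138.] 0.92 [ 0.739 -0.125  0.062]
insert0 [271. 193.] 0.82 [ 0.576 -0.085  0.062]
insert0 [243. 199.] 0.55 [ 0.557 -0.008  0.062]
insert0 [216. 201.] 0.48 [0.548 0.068 0.062]
keeper [241. 199.] 0.62 [ 0.551 -0.004  0.082]
keeper [142. 122.] 0.58 [0.765 0.288 0.082]
tray [128. 213.] 0.96 [0.514 0.331 0.   ]
screwdriver [376. 249.] 0.82 [ 0.432 -0.389  0.01 ]
screwdriver [388. 200.] 0.7 [ 0.576 -0.43   0.01 ]
wrench [387. 199.] 0.7 [ 0.579 -0.428  0.005]
wrench [316. 169.] 0.5 [ 0.665 -0.219  0.005]
oilcan [201. 145.] 0.7 [0.73 0.13 0.  ]
scene cam pos [ 1.503 -0.519  0.897]
fixture [271. 211.] 0.6 [ 0.564 -0.003  0.   ]
knob [222. 211.] 0.56 [ 0.634 -0.195  0.118]
insert0 [264. 253.] 0.59 [ 0.777 -0.134  0.062]
insert0 [202. 175.] 0.59 [ 0.375 -0.161  0.062]
insert0 [291. 187.] 0.5 [0.551 0.071 0.062]
insert0 [270. 198.] 0.45 [ 0.573 -0.013  0.062]
insert0 [247. 201.] 0.41 [ 0.558 -0.085  0.062]
keeper [268. 192.] 0.62 [ 0.567 -0.017  0.082]
keeper [395. 226.] 0.55 [0.854 0.233 0.082]
tray [345. 177.] 0.84 [0.507 0.318 0.   ]
screwdriver [137. 221.] 0.58 [ 0.446 -0.4    0.01 ]
wrench [132. 255.] 0.87 [ 0.577 -0.444  0.005]
oilcan [329. 228.] 0.88 [0.709 0.119 0.   ]
```

View pics/top0.png

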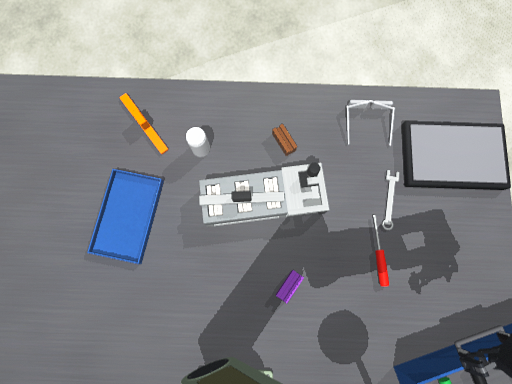

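```bash
python3 - <<'E'
from h import *
snap("top","top1",(190,120,350,240),5)
E
```

```text
(no output)
```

View pics/top1.png

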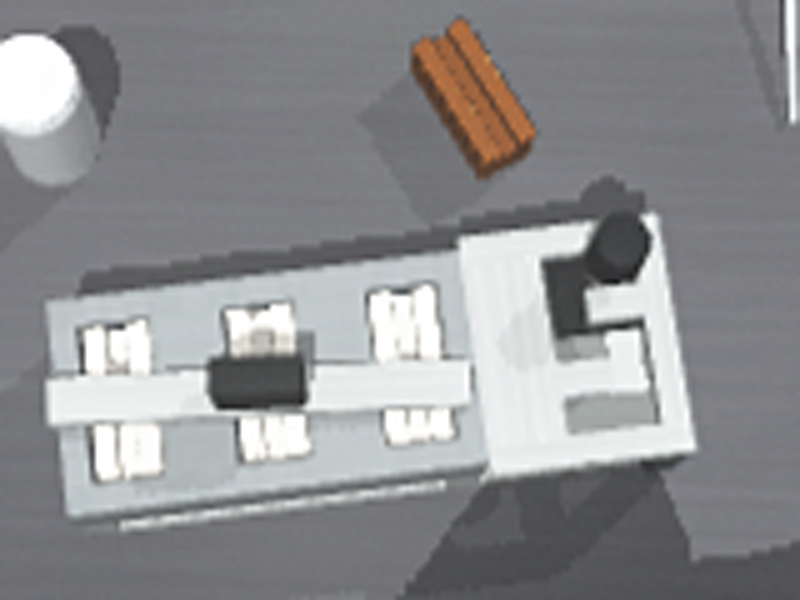

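View pics/scene0.png

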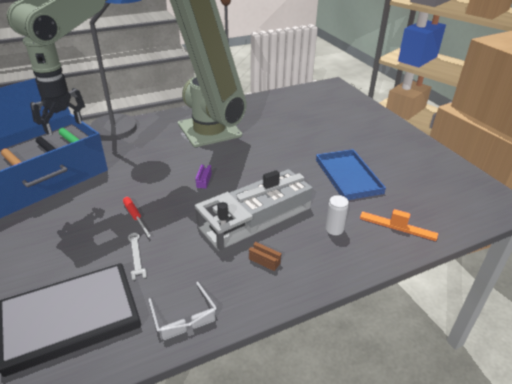

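The keeper is the steel bar with the black grip at (241,198) in the top view. The orange bar at (143,123) is a look-alike. The three white inserts sit in the wells at about (214,200), (243,198) and (271,193). The brown block at (285,138) and the purple one at (290,287) are look-alikes. The black knob is at (314,169) and the tray at (127,215).

```bash
cat >> h.py <<'E'
def fit(local,W):
    L=np.array(local,float)[:,:2];W=np.array(W)[:,:2]
    lc,wc=L.mean(0),W.mean(0); A=(L-lc); B=(W-wc)
    a=np.arctan2((A[:,0]*B[:,1]-A[:,1]*B[:,0]).sum(),(A*B).sum())
    Rm=np.array([[np.cos(a),-np.sin(a)],[np.sin(a),np.cos(a)]])
    t=wc-Rm@lc
    return a,t,np.abs(A@Rm.T-B).max()
E
python3 - <<'E'
from h import *
f=grab_frame("top")
c=lambda p:(190+p[0]/5-.4,120+p[1]/5-.4)
pts=[(47,300),(655,213),(693,447),(487,478),(68,518),(459,238)]
loc=[(60,115),(67,-227),(-67,-227),(-67,-115),(-60,115),(67,-115)]
a,t,e=fit(np.array(loc)/1e3,[world(f,c(p),.082) for p in pts]);print("fixture",np.degrees(a),t,e)
Rm=np.array([[np.cos(a),-np.sin(a)],[np.sin(a),np.cos(a)]])
for n,l in(("knob",(.04,-.2)),("w-80",(0,-.08)),("w80",(0,.08))):print(n,t+Rm@l)
k,tk,e=fit(np.array([(13,115),(-13,115),(13,-115),(-13,-115)])/1e3,[world(f,c(p),.094) for p in[(46,378),(50,426),(468,358),(472,405)]]);print("keeper",np.degrees(k),tk,e)
print("grip top", world(f,c((257,383-18)),.139)) 
b,tt,e=fit(np.array([(125,75),(125,-75),(-125,-75),(-125,75)])/1e3,[world(f,p,.026) for p in[(116,168),(164,177),(140,263),(90,254)]]);print("tray",np.degrees(b),tt,e)
s=get_state();print(s["ee_pos"],s["ee_rot"],s["wrist_force"],s["grip_width"])
from scipy.spatial.transform import Rotation as R
print(R.from_quat(s["ee_rot"]).as_matrix().round(3))
E
```

```text
fixture 9.165601412770346 [ 0.56104309 -0.00692838] 0.0020695595526795466
knob [ 0.63239008 -0.19800326]
w-80 [ 0.57378617 -0.08590695]
w80 [0.54830001 0.07205018]
keeper 4.751516733010753 [ 0.55281415 -0.00446537] 0.0018575978334422621
grip top [ 0.55824424 -0.00493325  0.139     ]
tray -9.862981398301224 [0.50695732 0.32181893] 0.004359404654976126
[ 0.22647348 -0.52854982  0.2533524 ] [9.79588565e-01 2.01013025e-01 1.91741265e-05 7.96118294e-05] [-0.28051934  0.20769319  0.34746518] 0.08506302220971577
[[ 0.919  0.394  0.   ]
 [ 0.394 -0.919 -0.   ]
 [ 0.     0.    -1.   ]]
```

Request:
carry_out([
  {"hand": 0,"delta_pos": [1.8,2.9,0],"twist": [0,0,7]},
  {"hand": 0,"delta_pos": [1.8,2.9,0],"twist": [0,0,7]},
  {"hand": 0,"delta_pos": [1.8,2.9,0],"twist": [0,0,7]},
  {"hand": 0,"delta_pos": [1.8,2.9,0],"twist": [0,0,7]},
  {"hand": 0,"delta_pos": [1.8,2.9,0],"twist": [0,0,7]},
  {"hand": 0,"delta_pos": [1.8,2.9,0],"twist": [0,0,7]},
  {"hand": 0,"delta_pos": [1.8,2.9,0],"twist": [0,0,7]},
  {"hand": 0,"delta_pos": [1.8,2.9,0],"twist": [0,0,7]},
  {"hand": 0,"delta_pos": [1.8,2.9,0],"twist": [0,0,7]},
  {"hand": 0,"delta_pos": [1.8,2.9,0],"twist": [0,0,7]},
], grip_force=50)

```text
time_s: 1.83
ee_pos: [0.4071, -0.237, 0.2536]
ee_rot: [0.685, 0.729, 0.0, 0.0]
wrist_force: [0.1, -0.2, 0.8]
grip_width: 0.0854
finger_force: 0.0
```

Request:
carry_out([
  {"hand": 0,"delta_pos": [1.8,2.9,0],"twist": [0,0,1.5]},
  {"hand": 0,"delta_pos": [1.8,2.9,0],"twist": [0,0,0]},
  {"hand": 0,"delta_pos": [1.8,2.9,0],"twist": [0,0,0]},
  {"hand": 0,"delta_pos": [1.8,2.9,0],"twist": [0,0,0]},
  {"hand": 0,"delta_pos": [1.8,2.9,0],"twist": [0,0,0]},
  {"hand": 0,"delta_pos": [1.8,2.9,0],"twist": [0,0,0]},
  {"hand": 0,"delta_pos": [1.8,2.9,0],"twist": [0,0,0]},
  {"hand": 0,"delta_pos": [1.8,2.9,0],"twist": [0,0,0]},
  {"hand": 0,"delta_pos": [0,0,0],"twist": [0,0,0]},
  {"hand": 0,"delta_pos": [0,0,0],"twist": [0,0,0]},
])

```text
time_s: 2.67
ee_pos: [0.5509, -0.0053, 0.2529]
ee_rot: [0.676, 0.737, -0.0, -0.0]
wrist_force: [-0.8, -0.5, -0.8]
grip_width: 0.0857
finger_force: 0.0
```

Request:
carry_out([
  {"hand": 0,"delta_pos": [0.3,0,-3],"twist": [0,0,0]},
  {"hand": 0,"delta_pos": [0,0,-3],"twist": [0,0,0]},
  {"hand": 0,"delta_pos": [0,0,-3],"twist": [0,0,0]},
  {"hand": 0,"delta_pos": [0,0,-2.5],"twist": [0,0,0]},
  {"hand": 0,"delta_pos": [0,0,-1.3],"twist": [0,0,0]},
  {"hand": 0,"delta_pos": [0,0,0],"twist": [0,0,0]},
  {"hand": 1,"delta_pos": [0,0,0],"twist": [0,0,0]},
  {"hand": 1,"delta_pos": [0,0,0],"twist": [0,0,0]},
  {"hand": 1,"delta_pos": [0,0,0],"twist": [0,0,0]},
  {"hand": 1,"delta_pos": [0,0,0],"twist": [0,0,0]},
], grip_force=60)

```text
time_s: 3.5
ee_pos: [0.5542, -0.0068, 0.1268]
ee_rot: [0.678, 0.735, 0.001, 0.001]
wrist_force: [0.1, 0.2, 0.5]
grip_width: 0.0389
finger_force: 0.0
```

Request:
carry_out([
  {"hand": 1,"delta_pos": [0,0,0],"twist": [0,0,0]},
  {"hand": 1,"delta_pos": [0,0,0],"twist": [0,0,0]},
  {"hand": 1,"delta_pos": [0,0,0],"twist": [0,0,0]},
  {"hand": 1,"delta_pos": [0,0,0],"twist": [0,0,0]},
])

```text
time_s: 3.83
ee_pos: [0.5541, -0.0066, 0.1264]
ee_rot: [0.678, 0.736, 0.001, 0.001]
wrist_force: [-0.6, -0.2, 6.7]
grip_width: 0.0216
finger_force: 60.0
```

Request:
carry_out([
  {"hand": 1,"delta_pos": [0,0,1.5],"twist": [0,0,0]},
  {"hand": 1,"delta_pos": [0,0,2],"twist": [0,0,0]},
  {"hand": 1,"delta_pos": [0,0,2],"twist": [0,0,0]},
  {"hand": 1,"delta_pos": [-2,0.5,0.5],"twist": [0,0,0]},
  {"hand": 1,"delta_pos": [-3,1,0],"twist": [0,0,0]},
  {"hand": 1,"delta_pos": [-3,1,0],"twist": [0,0,0]},
  {"hand": 1,"delta_pos": [-3,1,0],"twist": [0,0,0]},
  {"hand": 1,"delta_pos": [-3,1,0],"twist": [0,0,0]},
  {"hand": 1,"delta_pos": [-1.5,0,0],"twist": [0,0,0]},
  {"hand": 1,"delta_pos": [0,0,0],"twist": [0,0,0]},
])

```text
time_s: 4.67
ee_pos: [0.3934, 0.0388, 0.1842]
ee_rot: [0.677, 0.736, -0.002, -0.002]
wrist_force: [-0.5, -0.6, -4.5]
grip_width: 0.0212
finger_force: 59.8
```

Request:
carry_out([
  {"hand": 1,"delta_pos": [0,0,-2.5],"twist": [0,0,0]},
  {"hand": 1,"delta_pos": [0,0,-2.5],"twist": [0,0,0]},
  {"hand": 1,"delta_pos": [0,0,-2.5],"twist": [0,0,0]},
  {"hand": 1,"delta_pos": [0,0,-2.5],"twist": [0,0,0]},
  {"hand": 1,"delta_pos": [0,0,-2],"twist": [0,0,0]},
  {"hand": 1,"delta_pos": [0,0,0],"twist": [0,0,0]},
  {"hand": 1,"delta_pos": [0,0,0],"twist": [0,0,0]},
])

```text
time_s: 5.25
ee_pos: [0.3983, 0.0384, 0.0646]
ee_rot: [0.678, 0.735, -0.001, -0.001]
wrist_force: [-1.0, 0.2, -3.9]
grip_width: 0.0214
finger_force: 59.9
```

Request:
carry_out([
  {"hand": 1,"delta_pos": [0,0,-1],"twist": [0,0,0]},
  {"hand": 1,"delta_pos": [0,0,-0.5],"twist": [0,0,0]},
  {"hand": 1,"delta_pos": [0,0,-0.3],"twist": [0,0,0]},
  {"hand": 1,"delta_pos": [0,0,0],"twist": [0,0,0]},
  {"hand": 1,"delta_pos": [0,0,0],"twist": [0,0,0]},
])

```text
time_s: 5.67
ee_pos: [0.3989, 0.0385, 0.0479]
ee_rot: [0.678, 0.735, 0.0, 0.0]
wrist_force: [-0.7, -0.7, -3.2]
grip_width: 0.0211
finger_force: 60.0
```

Request:
carry_out([
  {"hand": 1,"delta_pos": [0,0,-0.3],"twist": [0,0,0]},
  {"hand": 1,"delta_pos": [0,0,0],"twist": [0,0,0]},
  {"hand": 0,"delta_pos": [0,0,0],"twist": [0,0,0]},
  {"hand": 0,"delta_pos": [0,0,0],"twist": [0,0,0]},
  {"hand": 0,"delta_pos": [0,0,0],"twist": [0,0,0]},
  {"hand": 0,"delta_pos": [0,0,0],"twist": [0,0,0]},
  {"hand": 0,"delta_pos": [0,0,3],"twist": [0,0,0]},
  {"hand": 0,"delta_pos": [0,0,4],"twist": [0,0,0]},
  {"hand": 0,"delta_pos": [0,0,4],"twist": [0,0,0]},
  {"hand": 0,"delta_pos": [0,0,4],"twist": [0,0,0]},
])

```text
time_s: 6.5
ee_pos: [0.3979, 0.0384, 0.1962]
ee_rot: [0.678, 0.735, -0.0, -0.0]
wrist_force: [0.9, -0.1, -0.5]
grip_width: 0.0853
finger_force: 0.0
```

Request:
carry_out([
  {"hand": 0,"delta_pos": [2.6,-2.6,2],"twist": [0,0,4.2]},
  {"hand": 0,"delta_pos": [2.6,-2.6,0],"twist": [0,0,0]},
  {"hand": 0,"delta_pos": [2.6,-2.6,0],"twist": [0,0,0]},
  {"hand": 0,"delta_pos": [2.6,-2.6,0],"twist": [0,0,0]},
  {"hand": 0,"delta_pos": [2.6,-2.6,0],"twist": [0,0,0]},
  {"hand": 0,"delta_pos": [2.6,-2.6,0],"twist": [0,0,0]},
  {"hand": 0,"delta_pos": [2.6,-2.6,0],"twist": [0,0,0]},
  {"hand": 0,"delta_pos": [2.6,-2.6,0],"twist": [0,0,0]},
  {"hand": 0,"delta_pos": [2.5,-2.9,0],"twist": [0,0,0]},
  {"hand": 0,"delta_pos": [0,0,0],"twist": [0,0,0]},
])

```text
time_s: 7.33
ee_pos: [0.635, -0.2035, 0.2128]
ee_rot: [0.651, 0.759, -0.0, 0.002]
wrist_force: [-0.6, -0.8, 0.5]
grip_width: 0.0854
finger_force: 0.0
```

```bash
python3 - <<'E'
from h import *
f=snap("scene","s2",(90,110,370,290),2.8);s=get_state();print(s["time_s"],s["ee_pos"],s["ee_rot"])
for d in spot_point("scene","knob"): print(d,world(f,d["centre"],.118))
E
```

```text
7.3833 [ 0.63274956 -0.2009308   0.21276973] [ 6.51169243e-01  7.58932524e-01 -1.94245455e-04 -6.68765728e-05]
{'centre': [221.8, 209.8], 'confidence': 0.75} [ 0.62724274 -0.19271791  0.118     ]
```

View pics/s2.png

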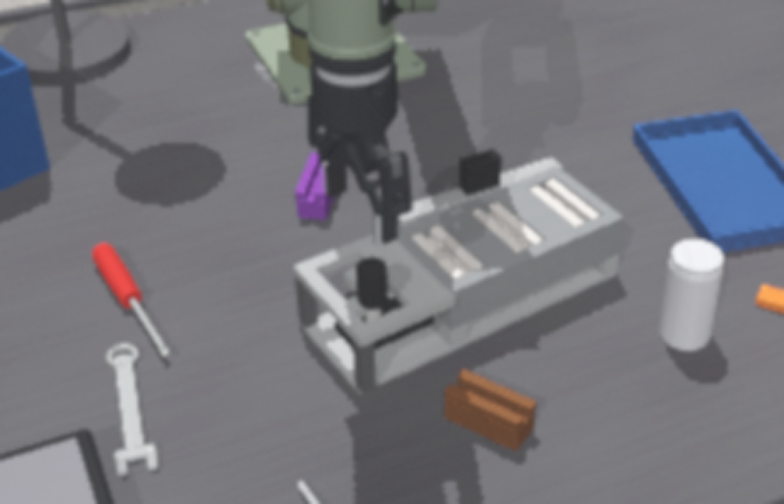

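Keeper bar is on the table behind the block (black grip seen at crop (480,172)). The knob is at crop (372,283), under the gripper.

Request:
carry_out([
  {"hand": 0,"delta_pos": [0,0.4,-2.5],"twist": [0,0,0]},
  {"hand": 0,"delta_pos": [0,0,-2.5],"twist": [0,0,0]},
  {"hand": 0,"delta_pos": [0,0,-2.5],"twist": [0,0,0]},
  {"hand": 0,"delta_pos": [0,0,-1.5],"twist": [0,0,0]},
  {"hand": 0,"delta_pos": [0,0,0],"twist": [0,0,0]},
  {"hand": 1,"delta_pos": [0,0,0],"twist": [0,0,0]},
  {"hand": 1,"delta_pos": [0,0,0],"twist": [0,0,0]},
  {"hand": 1,"delta_pos": [0,0,0],"twist": [0,0,0]},
  {"hand": 1,"delta_pos": [0,0,0],"twist": [0,0,0]},
  {"hand": 1,"delta_pos": [0,0,0],"twist": [0,0,0]},
], grip_force=50)

```text
time_s: 8.27
ee_pos: [0.6321, -0.1945, 0.1259]
ee_rot: [0.65, 0.76, 0.001, 0.001]
wrist_force: [0.3, -0.2, 2.5]
grip_width: 0.0299
finger_force: 49.2
```

Request:
carry_out([
  {"hand": 1,"delta_pos": [0,0,0],"twist": [0,0,0]},
  {"hand": 1,"delta_pos": [0,0,0],"twist": [0,0,0]},
  {"hand": 1,"delta_pos": [0,0,0],"twist": [0,0,0]},
])

```text
time_s: 8.52
ee_pos: [0.6321, -0.1945, 0.1259]
ee_rot: [0.65, 0.76, 0.001, 0.001]
wrist_force: [-0.3, 0.6, 5.7]
grip_width: 0.03
finger_force: 49.2
```

Request:
carry_out([
  {"hand": 1,"delta_pos": [-0.1,0.6,0],"twist": [0,0,0]},
  {"hand": 1,"delta_pos": [-0.1,0.6,0],"twist": [0,0,0]},
  {"hand": 1,"delta_pos": [-0.1,0.6,0],"twist": [0,0,0]},
  {"hand": 1,"delta_pos": [-0.1,0.6,0],"twist": [0,0,0]},
  {"hand": 1,"delta_pos": [-0.1,0.6,0],"twist": [0,0,0]},
  {"hand": 1,"delta_pos": [0,0,0],"twist": [0,0,0]},
  {"hand": 1,"delta_pos": [0,0,0],"twist": [0,0,0]},
])

```text
time_s: 9.1
ee_pos: [0.6278, -0.1679, 0.1258]
ee_rot: [0.65, 0.76, -0.001, 0.004]
wrist_force: [1.7, -9.2, 4.1]
grip_width: 0.0297
finger_force: 49.8
```

Request:
carry_out([
  {"hand": 1,"delta_pos": [0,-0.2,0],"twist": [0,0,0]},
  {"hand": 1,"delta_pos": [-0.8,-0.13,0],"twist": [0,0,0]},
  {"hand": 1,"delta_pos": [-0.8,-0.13,0],"twist": [0,0,0]},
  {"hand": 1,"delta_pos": [-0.8,-0.13,0],"twist": [0,0,0]},
  {"hand": 1,"delta_pos": [-0.8,-0.13,0],"twist": [0,0,0]},
  {"hand": 1,"delta_pos": [-0.8,-0.13,0],"twist": [0,0,0]},
  {"hand": 1,"delta_pos": [0,0,0],"twist": [0,0,0]},
  {"hand": 1,"delta_pos": [0,0,0],"twist": [0,0,0]},
])

```text
time_s: 9.77
ee_pos: [0.5878, -0.1745, 0.1259]
ee_rot: [0.65, 0.76, 0.0, 0.003]
wrist_force: [2.3, -4.5, 5.9]
grip_width: 0.03
finger_force: 50.1
```

Request:
carry_out([
  {"hand": 1,"delta_pos": [0.1,-0.6,0],"twist": [0,0,0]},
  {"hand": 1,"delta_pos": [0.1,-0.6,0],"twist": [0,0,0]},
  {"hand": 1,"delta_pos": [0.1,-0.6,0],"twist": [0,0,0]},
  {"hand": 1,"delta_pos": [0.1,-0.6,0],"twist": [0,0,0]},
  {"hand": 1,"delta_pos": [0.1,-0.6,0],"twist": [0,0,0]},
  {"hand": 1,"delta_pos": [0,0,0],"twist": [0,0,0]},
  {"hand": 1,"delta_pos": [0,0,0],"twist": [0,0,0]},
])

```text
time_s: 10.35
ee_pos: [0.5925, -0.2034, 0.1259]
ee_rot: [0.65, 0.76, 0.001, 0.002]
wrist_force: [1.0, 0.0, 7.7]
grip_width: 0.0299
finger_force: 50.3
```

Request:
carry_out([
  {"hand": 1,"delta_pos": [-0.8,-0.13,0],"twist": [0,0,0]},
  {"hand": 1,"delta_pos": [-0.8,-0.13,0],"twist": [0,0,0]},
  {"hand": 1,"delta_pos": [-0.8,-0.13,0],"twist": [0,0,0]},
  {"hand": 1,"delta_pos": [-0.8,-0.13,0],"twist": [0,0,0]},
  {"hand": 1,"delta_pos": [-0.8,-0.13,0],"twist": [0,0,0]},
  {"hand": 1,"delta_pos": [0,0,0],"twist": [0,0,0]},
  {"hand": 1,"delta_pos": [0,0,0],"twist": [0,0,0]},
])

```text
time_s: 10.93
ee_pos: [0.5527, -0.2098, 0.1259]
ee_rot: [0.65, 0.76, 0.001, 0.002]
wrist_force: [1.5, -0.9, 7.9]
grip_width: 0.0298
finger_force: 50.4
```

Request:
carry_out([
  {"hand": 1,"delta_pos": [-0.1,0.6,0],"twist": [0,0,0]},
  {"hand": 1,"delta_pos": [-0.1,0.6,0],"twist": [0,0,0]},
  {"hand": 1,"delta_pos": [-0.1,0.6,0],"twist": [0,0,0]},
  {"hand": 1,"delta_pos": [-0.1,0.6,0],"twist": [0,0,0]},
  {"hand": 1,"delta_pos": [-0.1,0.6,0],"twist": [0,0,0]},
  {"hand": 1,"delta_pos": [0,0,0],"twist": [0,0,0]},
  {"hand": 1,"delta_pos": [0,0,0],"twist": [0,0,0]},
])

```text
time_s: 11.52
ee_pos: [0.548, -0.181, 0.1258]
ee_rot: [0.65, 0.76, 0.0, 0.003]
wrist_force: [2.0, -5.0, 6.6]
grip_width: 0.0297
finger_force: 50.3
```

Request:
carry_out([
  {"hand": 0,"delta_pos": [0,0,0],"twist": [0,0,0]},
  {"hand": 0,"delta_pos": [0,0,0],"twist": [0,0,0]},
  {"hand": 0,"delta_pos": [0,0,0],"twist": [0,0,0]},
  {"hand": 0,"delta_pos": [0,0,0],"twist": [0,0,0]},
  {"hand": 0,"delta_pos": [0,0,3],"twist": [0,0,0]},
  {"hand": 0,"delta_pos": [0,0,3],"twist": [0,0,0]},
  {"hand": 0,"delta_pos": [0,-2,3],"twist": [0,0,-7]},
  {"hand": 0,"delta_pos": [-2,-3,2],"twist": [0,0,-7]},
  {"hand": 0,"delta_pos": [-2,-3,2],"twist": [0,0,-7]},
  {"hand": 0,"delta_pos": [-2,-2,0],"twist": [0,0,-7]},
])

```text
time_s: 12.35
ee_pos: [0.4873, -0.282, 0.2583]
ee_rot: [0.816, 0.578, 0.001, 0.004]
wrist_force: [1.3, -0.3, 0.3]
grip_width: 0.0854
finger_force: 0.0
```

Request:
carry_out([
  {"hand": 0,"delta_pos": [0,0,0],"twist": [0,0,-7]},
  {"hand": 0,"delta_pos": [0,0,0],"twist": [0,0,-7]},
  {"hand": 0,"delta_pos": [0,0,0],"twist": [0,0,-7]},
  {"hand": 0,"delta_pos": [0,0,0],"twist": [0,0,-7]},
  {"hand": 0,"delta_pos": [0,0,0],"twist": [0,0,-7]},
  {"hand": 0,"delta_pos": [0,0,0],"twist": [0,0,-7]},
  {"hand": 0,"delta_pos": [0,0,0],"twist": [0,0,-7]},
  {"hand": 0,"delta_pos": [0,0,0],"twist": [0,0,-7]},
  {"hand": 0,"delta_pos": [0,0,0],"twist": [0,0,-6]},
  {"hand": 0,"delta_pos": [0,0,0],"twist": [0,0,0]},
])

```text
time_s: 13.18
ee_pos: [0.4861, -0.279, 0.2538]
ee_rot: [0.997, 0.077, -0.0, -0.0]
wrist_force: [0.1, -0.2, 0.8]
grip_width: 0.0852
finger_force: 0.0
```

```bash
python3 - <<'E'
from h import *
f=snap("top","t3",(80,110,340,300),3);s=get_state();print(s["time_s"],s["ee_pos"],s["ee_rot"])
for n,z in(("insert0",.114),("keeper",0),("tray",0)):
  for d in spot_point("top",n): print(n,d,world(f,d["centre"],z).round(3))
E
```

```text
13.2333 [ 0.48611041 -0.27912227  0.25382741] [ 9.96900282e-01  7.86734455e-02 -4.26816411e-04 -3.68034556e-04]
insert0 {'centre': [282.8, 139.9], 'confidence': 0.89} [ 0.714 -0.112  0.114]
insert0 {'centre': [273.7, 192.9], 'confidence': 0.79} [ 0.565 -0.09   0.114]
insert0 {'centre': [289.6, 287.2], 'confidence': 0.73} [ 0.324 -0.136  0.114]
insert0 {'centre': [245.3, 192.6], 'confidence': 0.71} [ 0.564 -0.015  0.114]
insert0 {'centre': [216.3, 200.4], 'confidence': 0.6} [0.54  0.061 0.114]
keeper {'centre': [222.9, 258.2], 'confidence': 0.79} [0.393 0.046 0.   ]
keeper {'centre': [143.4, 123.6], 'confidence': 0.67} [0.794 0.312 0.   ]
tray {'centre': [125.2, 213.8], 'confidence': 0.84} [0.512 0.339 0.   ]
```

View pics/t3.png

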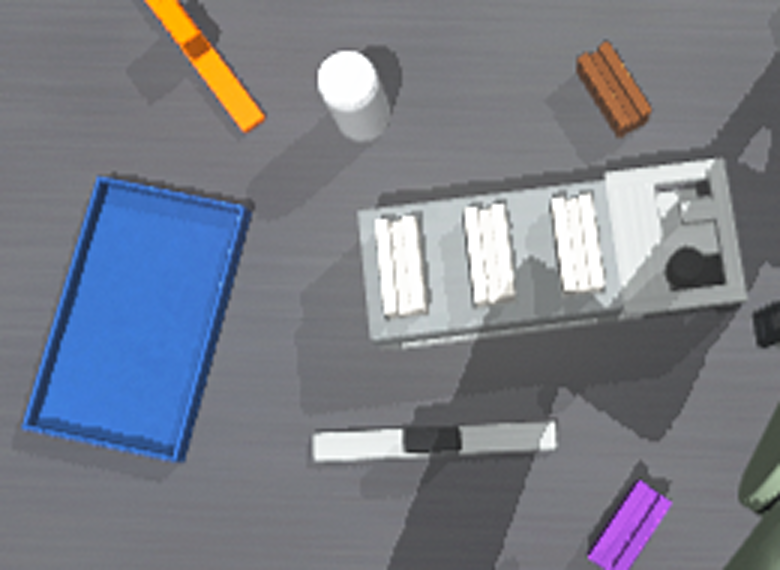

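```bash
cat >> h.py <<'E'
def tray(f):
    h=cv2.cvtColor(f["image"],cv2.COLOR_RGB2HSV)
    m=cv2.inRange(h,(100,120,40),(125,255,255)); m[:,240:]=0
    m=cv2.morphologyEx(m,cv2.MORPH_CLOSE,np.ones((5,5)))
    c=max(cv2.findContours(m,0,2)[0],key=cv2.contourArea)
    W=[world(f,p[0],.020)[:2]*1000 for p in c]
    r=cv2.minAreaRect(np.array(W,np.float32)); return r
E
python3 - <<'E'
from h import *
f=grab_frame("top");print(tray(f))
c=lambda p:(80+p[0]/3-.3,110+p[1]/3-.3)
W=[world(f,c(p),z) for p,z in(((103,176),.026),((250,203),.013),((183,461),.013),((24,428),.026))]
print(np.round(W,3),fit(np.array([(125,75),(125,-75),(-125,-75),(-125,75)])/1e3,W))
for y in (.08,0,-.08):
  print([proj(f,[.561-y*.159,-.007+y*.987,.114])])
E
```

```text
((506.5679626464844, 328.9699401855469), (157.76742553710938, 252.05316162109375), 79.91481018066406)
[[0.642 0.376 0.026]
 [0.622 0.234 0.013]
 [0.371 0.276 0.013]
 [0.397 0.423 0.026]] (np.float64(-0.16967006857050382), array([0.50796281, 0.32704944]), np.float64(0.0038987292163911863))
[array([212.18930794, 197.26073026])]
[array([242.2326324 , 193.51482776])]
[array([272.13063375, 189.78704462])]
```

Request:
carry_out([
  {"hand": 0,"delta_pos": [0.9,3.9,0],"twist": [0,0,0]},
  {"hand": 0,"delta_pos": [0.9,3.9,0],"twist": [0,0,0]},
  {"hand": 0,"delta_pos": [0.9,3.9,0],"twist": [0,0,0]},
  {"hand": 0,"delta_pos": [0.9,3.9,0],"twist": [0,0,0]},
  {"hand": 0,"delta_pos": [0.9,3.9,0],"twist": [0,0,0]},
  {"hand": 0,"delta_pos": [0.7,3.9,0],"twist": [0,0,0]},
  {"hand": 0,"delta_pos": [0.6,3.9,0],"twist": [0,0,0]},
  {"hand": 0,"delta_pos": [0.4,3.9,0],"twist": [0,0,0]},
  {"hand": 0,"delta_pos": [0,3.9,0],"twist": [0,0,0]},
  {"hand": 0,"delta_pos": [0,0,0],"twist": [0,0,0]},
], grip_force=40)

```text
time_s: 14.27
ee_pos: [0.5482, 0.0778, 0.2541]
ee_rot: [0.997, 0.081, 0.0, -0.002]
wrist_force: [0.7, -0.4, 0.2]
grip_width: 0.0855
finger_force: 0.0
```

Request:
carry_out([
  {"hand": 0,"delta_pos": [-0.3,-0.7,-3],"twist": [0,0,0]},
  {"hand": 0,"delta_pos": [0,0,-3],"twist": [0,0,0]},
  {"hand": 0,"delta_pos": [0,0,-3],"twist": [0,0,0]},
  {"hand": 0,"delta_pos": [0,0,-3],"twist": [0,0,0]},
  {"hand": 0,"delta_pos": [0,0,-1.5],"twist": [0,0,0]},
  {"hand": 0,"delta_pos": [0,0,-1],"twist": [0,0,0]},
  {"hand": 0,"delta_pos": [0,0,-0.2],"twist": [0,0,0]},
  {"hand": 0,"delta_pos": [0,0,0],"twist": [0,0,0]},
])

```text
time_s: 14.93
ee_pos: [0.5455, 0.0644, 0.1072]
ee_rot: [0.997, 0.078, -0.0, 0.0]
wrist_force: [-0.4, 0.2, -0.2]
grip_width: 0.0854
finger_force: 0.0
```

Request:
carry_out([
  {"hand": 1,"delta_pos": [0,0,0],"twist": [0,0,0]},
  {"hand": 1,"delta_pos": [0,0,0],"twist": [0,0,0]},
  {"hand": 1,"delta_pos": [0,0,0],"twist": [0,0,0]},
  {"hand": 1,"delta_pos": [0,0,0],"twist": [0,0,0]},
  {"hand": 1,"delta_pos": [0,0,0],"twist": [0,0,0]},
  {"hand": 1,"delta_pos": [0,0,0],"twist": [0,0,0]},
  {"hand": 1,"delta_pos": [0,0,0],"twist": [0,0,0]},
])

```text
time_s: 15.52
ee_pos: [0.5453, 0.0686, 0.1092]
ee_rot: [0.997, 0.076, 0.001, -0.004]
wrist_force: [-2.8, 13.8, 7.9]
grip_width: 0.0353
finger_force: 43.8
```

Request:
carry_out([
  {"hand": 1,"delta_pos": [0,0,1],"twist": [0,0,0]},
  {"hand": 1,"delta_pos": [0,0,2],"twist": [0,0,0]},
  {"hand": 1,"delta_pos": [0,0,2],"twist": [0,0,0]},
  {"hand": 1,"delta_pos": [0,0,2],"twist": [0,0,0]},
  {"hand": 1,"delta_pos": [0,0,2],"twist": [0,0,0]},
])

```text
time_s: 15.93
ee_pos: [0.545, 0.0647, 0.1982]
ee_rot: [0.997, 0.078, -0.0, 0.0]
wrist_force: [0.1, -0.1, -1.2]
grip_width: 0.035
finger_force: 42.5
```

Request:
carry_out([
  {"hand": 1,"delta_pos": [-0.9,3,0],"twist": [0,0,-1.6]},
  {"hand": 1,"delta_pos": [-0.9,3,0],"twist": [0,0,-1.6]},
  {"hand": 1,"delta_pos": [-0.9,3,0],"twist": [0,0,-1.6]},
  {"hand": 1,"delta_pos": [-0.9,3,0],"twist": [0,0,-1.6]},
  {"hand": 1,"delta_pos": [-0.9,3,0],"twist": [0,0,-1.6]},
  {"hand": 1,"delta_pos": [-0.9,3,0],"twist": [0,0,-1.6]},
  {"hand": 1,"delta_pos": [-0.9,3,0],"twist": [0,0,-1.6]},
  {"hand": 1,"delta_pos": [-0.9,3,0],"twist": [0,0,-1.6]},
  {"hand": 1,"delta_pos": [-0.9,3,0],"twist": [0,0,-1.6]},
  {"hand": 1,"delta_pos": [-0.9,2.8,0],"twist": [0,0,-1.6]},
])

```text
time_s: 16.77
ee_pos: [0.4545, 0.3641, 0.1974]
ee_rot: [0.998, -0.062, 0.0, -0.0]
wrist_force: [-0.2, 0.7, -1.1]
grip_width: 0.0354
finger_force: 42.6
```

```bash
python3 - <<'E'
from h import *
f=grab_frame("top");print(tray(f));s=get_state();print(s["ee_pos"],s["grip_width"],s["joint_pos"])
for d in spot_point("top","tray"): print(d,world(f,d["centre"],0).round(3))
E
```

```text
((506.5813293457031, 329.16619873046875), (158.22866821289062, 251.92054748535156), 80.03964233398438)
[0.45309693 0.36910412 0.19737774] 0.03542262400663233 [0.66154275 0.3726961  1.63097299 0.00516199 1.13519521 2.35387597]
{'centre': [124.8, 216.1], 'confidence': 0.66} [0.505 0.339 0.   ]
```

Request:
carry_out([
  {"hand": 1,"delta_pos": [0,-0.3,-3],"twist": [0,0,0]},
  {"hand": 1,"delta_pos": [0,0,-3],"twist": [0,0,0]},
  {"hand": 1,"delta_pos": [0,0,-3],"twist": [0,0,0]},
  {"hand": 1,"delta_pos": [0,0,-3],"twist": [0,0,0]},
  {"hand": 1,"delta_pos": [0,0,-2],"twist": [0,0,0]},
  {"hand": 1,"delta_pos": [0,0,-1],"twist": [0,0,0]},
  {"hand": 1,"delta_pos": [0,0,0],"twist": [0,0,0]},
  {"hand": 1,"delta_pos": [0,0,0],"twist": [0,0,0]},
])

```text
time_s: 17.53
ee_pos: [0.4558, 0.3595, 0.0477]
ee_rot: [0.998, -0.062, 0.0, -0.0]
wrist_force: [0.2, 0.9, -2.1]
grip_width: 0.0354
finger_force: 42.5
```

Request:
carry_out([
  {"hand": 1,"delta_pos": [-0.2,0.5,-0.3],"twist": [0,0,0]},
  {"hand": 1,"delta_pos": [0,0,-0.3],"twist": [0,0,0]},
  {"hand": 1,"delta_pos": [0,0,0],"twist": [0,0,0]},
  {"hand": 0.47,"delta_pos": [0,0,0],"twist": [0,0,0]},
  {"hand": 0.47,"delta_pos": [0,0,0],"twist": [0,0,0]},
  {"hand": 0.47,"delta_pos": [0,0,0],"twist": [0,0,0]},
  {"hand": 0.47,"delta_pos": [0,0,0],"twist": [0,0,0]},
])

```text
time_s: 18.12
ee_pos: [0.4534, 0.3645, 0.0415]
ee_rot: [0.998, -0.062, 0.0, -0.0]
wrist_force: [0.6, 0.1, -0.2]
grip_width: 0.0453
finger_force: 0.0
```

Request:
carry_out([
  {"hand": 0.47,"delta_pos": [0,0,2],"twist": [0,0,0]},
  {"hand": 0.3,"delta_pos": [0,0,4],"twist": [0,0,0]},
  {"hand": 0,"delta_pos": [0,0,4],"twist": [0,0,0]},
  {"hand": 0,"delta_pos": [0,0,4],"twist": [0,0,0]},
  {"hand": 0,"delta_pos": [0,0,4],"twist": [0,0,0]},
  {"hand": 0,"delta_pos": [1,-3.4,0],"twist": [0,0,4]},
  {"hand": 0,"delta_pos": [1,-3.4,0],"twist": [0,0,4]},
  {"hand": 0,"delta_pos": [1,-3.4,0],"twist": [0,0,4]},
  {"hand": 0,"delta_pos": [1,-3.4,0],"twist": [0,0,4]},
  {"hand": 0,"delta_pos": [1,-3.4,0],"twist": [0,0,0]},
])

```text
time_s: 18.95
ee_pos: [0.5033, 0.193, 0.2214]
ee_rot: [0.997, 0.079, 0.0, 0.0]
wrist_force: [0.0, -0.4, 0.3]
grip_width: 0.0858
finger_force: 0.0
```

Request:
carry_out([
  {"hand": 0,"delta_pos": [1,-3.4,0],"twist": [0,0,0]},
  {"hand": 0,"delta_pos": [1,-3.4,0],"twist": [0,0,0]},
  {"hand": 0,"delta_pos": [1,-3.4,0],"twist": [0,0,0]},
  {"hand": 0,"delta_pos": [1,-3.4,0],"twist": [0,0,0]},
  {"hand": 0,"delta_pos": [0.9,-3.4,0],"twist": [0,0,0]},
  {"hand": 0,"delta_pos": [0.8,-3.4,0],"twist": [0,0,0]},
  {"hand": 0,"delta_pos": [0,0,0],"twist": [0,0,0]},
  {"hand": 0,"delta_pos": [0,0,0],"twist": [0,0,0]},
  {"hand": 0,"delta_pos": [0,0,0],"twist": [0,0,0]},
])

```text
time_s: 19.7
ee_pos: [0.56, -0.0091, 0.2211]
ee_rot: [0.997, 0.077, -0.0, -0.0]
wrist_force: [0.4, 0.2, -0.3]
grip_width: 0.0854
finger_force: 0.0
```

Request:
carry_out([
  {"hand": 0,"delta_pos": [0,0,-3],"twist": [0,0,0]},
  {"hand": 0,"delta_pos": [0,0,-3],"twist": [0,0,0]},
  {"hand": 0,"delta_pos": [0,0,-3],"twist": [0,0,0]},
  {"hand": 0,"delta_pos": [0,0,-1.5],"twist": [0,0,0]},
  {"hand": 0,"delta_pos": [0,0,-0.8],"twist": [0,0,0]},
  {"hand": 0,"delta_pos": [0,0,0],"twist": [0,0,0]},
  {"hand": 0,"delta_pos": [0,0,0],"twist": [0,0,0]},
  {"hand": 1,"delta_pos": [0,0,0],"twist": [0,0,0]},
  {"hand": 1,"delta_pos": [0,0,0],"twist": [0,0,0]},
  {"hand": 1,"delta_pos": [0,0,0],"twist": [0,0,0]},
])

```text
time_s: 20.53
ee_pos: [0.561, -0.0093, 0.1095]
ee_rot: [0.997, 0.078, 0.001, 0.0]
wrist_force: [0.4, -0.6, -0.3]
grip_width: 0.0514
finger_force: 0.0
```

Request:
carry_out([
  {"hand": 1,"delta_pos": [0,0,0],"twist": [0,0,0]},
  {"hand": 1,"delta_pos": [0,0,0],"twist": [0,0,0]},
  {"hand": 1,"delta_pos": [0,0,0],"twist": [0,0,0]},
  {"hand": 1,"delta_pos": [0,0,0],"twist": [0,0,0]},
])

```text
time_s: 20.87
ee_pos: [0.5607, -0.0094, 0.1092]
ee_rot: [0.997, 0.077, 0.001, 0.0]
wrist_force: [-0.3, -0.0, 5.7]
grip_width: 0.0352
finger_force: 40.9
```

Request:
carry_out([
  {"hand": 1,"delta_pos": [0,0,1],"twist": [0,0,0]},
  {"hand": 1,"delta_pos": [0,0,2],"twist": [0,0,0]},
  {"hand": 1,"delta_pos": [0,0,2],"twist": [0,0,0]},
  {"hand": 1,"delta_pos": [0,0,2],"twist": [0,0,0]},
  {"hand": 1,"delta_pos": [0,0,2],"twist": [0,0,0]},
  {"hand": 1,"delta_pos": [0,0,0],"twist": [0,0,0]},
])

```text
time_s: 21.37
ee_pos: [0.5624, -0.0096, 0.2024]
ee_rot: [0.997, 0.077, 0.004, 0.001]
wrist_force: [1.6, 0.0, -1.6]
grip_width: 0.0352
finger_force: 40.2
```

Request:
carry_out([
  {"hand": 1,"delta_pos": [0,3.3,0],"twist": [0,0,-1.7]},
  {"hand": 1,"delta_pos": [0,3.3,0],"twist": [0,0,-1.7]},
  {"hand": 1,"delta_pos": [0,3.3,0],"twist": [0,0,-1.7]},
  {"hand": 1,"delta_pos": [0,3.3,0],"twist": [0,0,-1.7]},
  {"hand": 1,"delta_pos": [0,3.3,0],"twist": [0,0,-1.7]},
  {"hand": 1,"delta_pos": [0,3.3,0],"twist": [0,0,-1.7]},
  {"hand": 1,"delta_pos": [0,3.3,0],"twist": [0,0,-1.7]},
  {"hand": 1,"delta_pos": [0,3.3,0],"twist": [0,0,-1.7]},
  {"hand": 1,"delta_pos": [0.2,3.3,0],"twist": [0,0,-1.7]},
  {"hand": 1,"delta_pos": [0.2,3.1,0],"twist": [0,0,-1.7]},
])

```text
time_s: 22.2
ee_pos: [0.5635, 0.3201, 0.1969]
ee_rot: [0.997, -0.071, -0.001, 0.001]
wrist_force: [-0.4, -0.6, -1.0]
grip_width: 0.0353
finger_force: 40.4
```

Request:
carry_out([
  {"hand": 1,"delta_pos": [0,0,0],"twist": [0,0,0]},
  {"hand": 1,"delta_pos": [0,0,0],"twist": [0,0,0]},
])

```text
time_s: 22.37
ee_pos: [0.5636, 0.3197, 0.1965]
ee_rot: [0.998, -0.069, -0.001, 0.001]
wrist_force: [0.9, -0.2, -1.6]
grip_width: 0.0354
finger_force: 40.6
```

```bash
python3 - <<'E'
from h import *
f=snap("scene","s4",(240,100,440,250),3.5);s=get_state();print(s["ee_pos"],s["grip_width"])
g=grab_frame("top");print(tray(g))
for d in spot_point("scene","tray"): print(d,world(f,d["centre"],0).round(3))
for d in spot_point("scene","keeper"): print(d,world(f,d["centre"],0).round(3))
E
```

```text
[0.5636357  0.31846838 0.19674522] 0.03524792331443854
((506.83514404296875, 328.8143310546875), (157.6291961669922, 251.47259521484375), 79.91481018066406)
{'centre': [345.3, 177.3], 'confidence': 0.55} [ 0.51   0.317 -0.   ]
{'centre': [260.1, 181.4], 'confidence': 0.93} [ 0.408  0.034 -0.   ]
{'centre': [397.7, 227.8], 'confidence': 0.64} [0.797 0.311 0.   ]
```

View pics/s4.png

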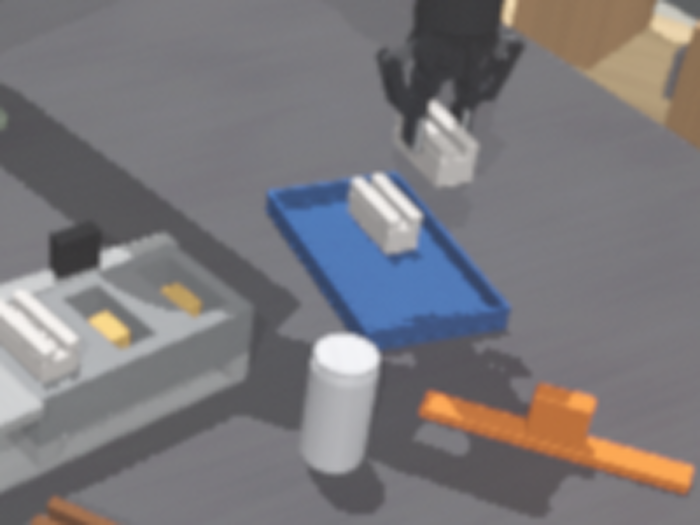

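First insert lies in the tray (crop (385,215)), second is held above it, third still stands raised.

Request:
carry_out([
  {"hand": 1,"delta_pos": [0.1,0,-3],"twist": [0,0,0]},
  {"hand": 1,"delta_pos": [0,0,-3],"twist": [0,0,0]},
  {"hand": 1,"delta_pos": [0,0,-3],"twist": [0,0,0]},
  {"hand": 1,"delta_pos": [0,0,-3],"twist": [0,0,0]},
  {"hand": 1,"delta_pos": [0,0,-2],"twist": [0,0,0]},
  {"hand": 1,"delta_pos": [0,0,-1],"twist": [0,0,0]},
  {"hand": 1,"delta_pos": [0,0,-0.4],"twist": [0,0,0]},
  {"hand": 1,"delta_pos": [0,0,0],"twist": [0,0,0]},
  {"hand": 1,"delta_pos": [0,0,0],"twist": [0,0,0]},
])

```text
time_s: 23.32
ee_pos: [0.5664, 0.3187, 0.0457]
ee_rot: [0.997, -0.071, 0.001, -0.001]
wrist_force: [0.4, 0.4, -0.9]
grip_width: 0.0352
finger_force: 40.7
```

Request:
carry_out([
  {"hand": 1,"delta_pos": [0,0,-0.4],"twist": [0,0,0]},
  {"hand": 1,"delta_pos": [0,0,0],"twist": [0,0,0]},
  {"hand": 0.45,"delta_pos": [0,0,0],"twist": [0,0,0]},
  {"hand": 0.45,"delta_pos": [0,0,0],"twist": [0,0,0]},
  {"hand": 0.45,"delta_pos": [0,0,0],"twist": [0,0,0]},
  {"hand": 0.45,"delta_pos": [0,0,2],"twist": [0,0,0]},
  {"hand": 0.2,"delta_pos": [0,0,4],"twist": [0,0,0]},
  {"hand": 0,"delta_pos": [0,0,4],"twist": [0,0,0]},
  {"hand": 0,"delta_pos": [0,0,4],"twist": [0,0,0]},
  {"hand": 0,"delta_pos": [0,0,4],"twist": [0,0,0]},
])

```text
time_s: 24.15
ee_pos: [0.5649, 0.3184, 0.2221]
ee_rot: [0.998, -0.071, -0.0, 0.0]
wrist_force: [0.9, 0.3, -1.1]
grip_width: 0.0854
finger_force: 0.0
```

Request:
carry_out([
  {"hand": 0,"delta_pos": [0,-3.7,0],"twist": [0,0,1.7]},
  {"hand": 0,"delta_pos": [0,-3.7,0],"twist": [0,0,1.7]},
  {"hand": 0,"delta_pos": [0,-3.7,0],"twist": [0,0,1.7]},
  {"hand": 0,"delta_pos": [0,-3.7,0],"twist": [0,0,1.7]},
  {"hand": 0,"delta_pos": [0,-3.7,0],"twist": [0,0,1.7]},
  {"hand": 0,"delta_pos": [0,-3.7,0],"twist": [0,0,1.7]},
  {"hand": 0,"delta_pos": [0,-3.7,0],"twist": [0,0,1.7]},
  {"hand": 0,"delta_pos": [0.2,-3.7,0],"twist": [0,0,1.7]},
  {"hand": 0,"delta_pos": [0.2,-3.7,0],"twist": [0,0,1.7]},
  {"hand": 0,"delta_pos": [0.2,-3.7,0],"twist": [0,0,1.7]},
])

```text
time_s: 24.98
ee_pos: [0.5709, -0.0531, 0.2204]
ee_rot: [0.997, 0.078, 0.0, 0.0]
wrist_force: [0.6, 1.2, 0.1]
grip_width: 0.0853
finger_force: 0.0
```

Request:
carry_out([
  {"hand": 0,"delta_pos": [0,-3.6,0],"twist": [0,0,0]},
  {"hand": 0,"delta_pos": [0,0,0],"twist": [0,0,0]},
  {"hand": 0,"delta_pos": [0,0,0],"twist": [0,0,0]},
])

```text
time_s: 25.23
ee_pos: [0.5711, -0.0891, 0.2201]
ee_rot: [0.997, 0.076, -0.0, -0.0]
wrist_force: [-0.4, -0.3, 0.1]
grip_width: 0.0853
finger_force: 0.0
```

Request:
carry_out([
  {"hand": 0,"delta_pos": [0,0.1,-3],"twist": [0,0,0]},
  {"hand": 0,"delta_pos": [0,0,-3],"twist": [0,0,0]},
  {"hand": 0,"delta_pos": [0,0,-3],"twist": [0,0,0]},
  {"hand": 0,"delta_pos": [0,0,-1.5],"twist": [0,0,0]},
  {"hand": 0,"delta_pos": [0,0,-0.7],"twist": [0,0,0]},
  {"hand": 0,"delta_pos": [0,0,0],"twist": [0,0,0]},
  {"hand": 0,"delta_pos": [0,0,0],"twist": [0,0,0]},
  {"hand": 1,"delta_pos": [0,0,0],"twist": [0,0,0]},
  {"hand": 1,"delta_pos": [0,0,0],"twist": [0,0,0]},
  {"hand": 1,"delta_pos": [0,0,0],"twist": [0,0,0]},
])

```text
time_s: 26.07
ee_pos: [0.572, -0.0864, 0.1095]
ee_rot: [0.997, 0.078, 0.001, 0.0]
wrist_force: [-0.2, -0.4, 0.5]
grip_width: 0.0518
finger_force: 0.0
```

Request:
carry_out([
  {"hand": 1,"delta_pos": [0,0,0],"twist": [0,0,0]},
  {"hand": 1,"delta_pos": [0,0,0],"twist": [0,0,0]},
  {"hand": 1,"delta_pos": [0,0,0],"twist": [0,0,0]},
  {"hand": 1,"delta_pos": [0,0,0],"twist": [0,0,0]},
])

```text
time_s: 26.4
ee_pos: [0.5717, -0.0865, 0.1092]
ee_rot: [0.997, 0.077, 0.001, 0.0]
wrist_force: [-1.8, 0.2, 6.1]
grip_width: 0.035
finger_force: 42.0
```

Request:
carry_out([
  {"hand": 1,"delta_pos": [0,0,1],"twist": [0,0,0]},
  {"hand": 1,"delta_pos": [0,0,2],"twist": [0,0,0]},
  {"hand": 1,"delta_pos": [0,0,2],"twist": [0,0,0]},
  {"hand": 1,"delta_pos": [0,0,2],"twist": [0,0,0]},
  {"hand": 1,"delta_pos": [0,0,2],"twist": [0,0,0]},
  {"hand": 1,"delta_pos": [0,0,0],"twist": [0,0,0]},
])

```text
time_s: 26.9
ee_pos: [0.5734, -0.0868, 0.2025]
ee_rot: [0.997, 0.078, 0.004, 0.001]
wrist_force: [0.3, 0.0, 0.2]
grip_width: 0.0352
finger_force: 41.3
```

Request:
carry_out([
  {"hand": 1,"delta_pos": [-1.2,3.6,0],"twist": [0,0,-1.6]},
  {"hand": 1,"delta_pos": [-1.2,3.6,0],"twist": [0,0,-1.6]},
  {"hand": 1,"delta_pos": [-1.2,3.6,0],"twist": [0,0,-1.6]},
  {"hand": 1,"delta_pos": [-1.2,3.6,0],"twist": [0,0,-1.6]},
  {"hand": 1,"delta_pos": [-1.2,3.6,0],"twist": [0,0,-1.6]},
  {"hand": 1,"delta_pos": [-1.2,3.6,0],"twist": [0,0,-1.6]},
  {"hand": 1,"delta_pos": [-1.2,3.6,0],"twist": [0,0,-1.6]},
  {"hand": 1,"delta_pos": [-1.2,3.6,0],"twist": [0,0,-1.6]},
  {"hand": 1,"delta_pos": [-1.2,3.6,0],"twist": [0,0,-1.6]},
  {"hand": 1,"delta_pos": [-1.2,3.6,0],"twist": [0,0,-1.6]},
])

```text
time_s: 27.73
ee_pos: [0.4499, 0.2749, 0.1973]
ee_rot: [0.998, -0.063, -0.001, 0.001]
wrist_force: [1.2, 0.9, -1.8]
grip_width: 0.0352
finger_force: 41.3
```

Request:
carry_out([
  {"hand": 1,"delta_pos": [-1,3.3,0],"twist": [0,0,0]},
  {"hand": 1,"delta_pos": [0,0,0],"twist": [0,0,0]},
  {"hand": 1,"delta_pos": [0,0,0],"twist": [0,0,0]},
])

```text
time_s: 27.98
ee_pos: [0.4402, 0.3077, 0.1971]
ee_rot: [0.998, -0.06, -0.001, 0.001]
wrist_force: [0.6, -0.3, -2.0]
grip_width: 0.0352
finger_force: 41.4
```

```bash
python3 - <<'E'
from h import *
f=snap("scene","s5",(240,100,440,250),3.5);s=get_state();print(s["ee_pos"],s["grip_width"])
g=grab_frame("top");print(tray(g))
E
```

```text
[0.4406445  0.30651147 0.19723355] 0.03526846860734282
((506.523681640625, 328.97509765625), (157.72511291503906, 252.0664825439453), 79.84967803955078)
```

View pics/s5.png

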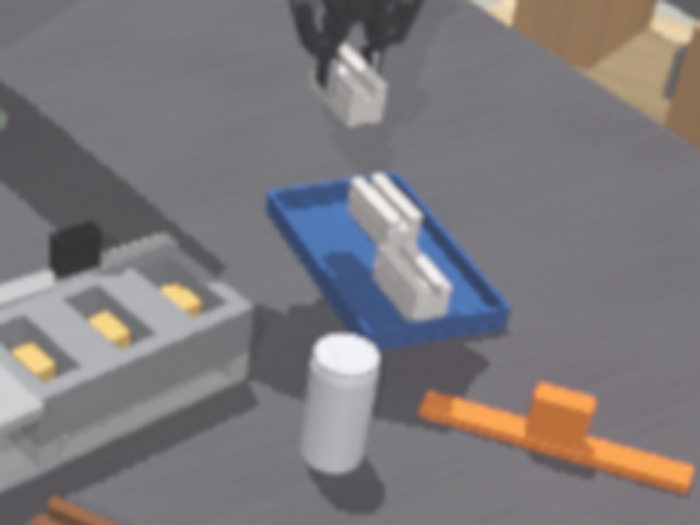

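Two inserts are in the tray at crop (385,212) and (410,280), and the third is held above it. The tray hasn't moved and the space beside the first insert is free, so I'll lower the third.

Request:
carry_out([
  {"hand": 1,"delta_pos": [0.1,0,-3],"twist": [0,0,0]},
  {"hand": 1,"delta_pos": [0,0,-3],"twist": [0,0,0]},
  {"hand": 1,"delta_pos": [0,0,-3],"twist": [0,0,0]},
  {"hand": 1,"delta_pos": [0,0,-3],"twist": [0,0,0]},
  {"hand": 1,"delta_pos": [0,0,-1.5],"twist": [0,0,0]},
  {"hand": 1,"delta_pos": [0,0,0],"twist": [0,0,0]},
  {"hand": 1,"delta_pos": [0,0,0],"twist": [0,0,0]},
])

```text
time_s: 28.67
ee_pos: [0.4426, 0.3052, 0.0627]
ee_rot: [0.998, -0.063, -0.001, 0.001]
wrist_force: [-0.5, -0.5, -0.8]
grip_width: 0.0353
finger_force: 41.3
```

Request:
carry_out([
  {"hand": 1,"delta_pos": [0,0,-1.5],"twist": [0,0,0]},
  {"hand": 1,"delta_pos": [0,0,-0.6],"twist": [0,0,0]},
  {"hand": 1,"delta_pos": [0,0,0],"twist": [0,0,0]},
  {"hand": 0.47,"delta_pos": [0,0,0],"twist": [0,0,0]},
  {"hand": 0.47,"delta_pos": [0,0,0],"twist": [0,0,0]},
  {"hand": 0.47,"delta_pos": [0,0,0],"twist": [0,0,0]},
  {"hand": 0.47,"delta_pos": [0,0,2],"twist": [0,0,0]},
  {"hand": 0.3,"delta_pos": [0,0,4],"twist": [0,0,0]},
  {"hand": 0,"delta_pos": [0,0,4],"twist": [0,0,0]},
  {"hand": 0,"delta_pos": [0,0,4],"twist": [0,0,0]},
])

```text
time_s: 29.5
ee_pos: [0.4419, 0.3064, 0.1842]
ee_rot: [0.998, -0.062, -0.0, 0.0]
wrist_force: [0.9, 0.8, 0.3]
grip_width: 0.0794
finger_force: 0.0
```

Request:
carry_out([
  {"hand": 0,"delta_pos": [0,0,4],"twist": [0,0,0]},
  {"hand": 0,"delta_pos": [0.7,-3,0],"twist": [0,0,6.6]},
  {"hand": 0,"delta_pos": [0.7,-3,0],"twist": [0,0,6.6]},
  {"hand": 0,"delta_pos": [0.7,-3,0],"twist": [0,0,6.6]},
  {"hand": 0,"delta_pos": [0.7,-3,0],"twist": [0,0,6.6]},
  {"hand": 0,"delta_pos": [0.7,-3,0],"twist": [0,0,6.6]},
  {"hand": 0,"delta_pos": [0.7,-3,0],"twist": [0,0,6.6]},
  {"hand": 0,"delta_pos": [0.7,-3,0],"twist": [0,0,6.6]},
  {"hand": 0,"delta_pos": [0.7,-3,0],"twist": [0,0,6.6]},
  {"hand": 0,"delta_pos": [0.7,-3,0],"twist": [0,0,6.6]},
])

```text
time_s: 30.33
ee_pos: [0.5054, 0.0351, 0.2229]
ee_rot: [0.896, 0.443, 0.0, 0.0]
wrist_force: [1.2, 0.1, 0.0]
grip_width: 0.0853
finger_force: 0.0
```

Request:
carry_out([
  {"hand": 0,"delta_pos": [0.7,-3,0],"twist": [0,0,6.6]},
  {"hand": 0,"delta_pos": [0.7,-3,0],"twist": [0,0,6.6]},
  {"hand": 0,"delta_pos": [0.7,-3,0],"twist": [0,0,6.6]},
  {"hand": 0,"delta_pos": [0.7,-3,0],"twist": [0,0,6.6]},
  {"hand": 0,"delta_pos": [0.7,-3,0],"twist": [0,0,6.6]},
  {"hand": 0,"delta_pos": [0.5,-3,0],"twist": [0,0,6.6]},
  {"hand": 0,"delta_pos": [0.2,-3,0],"twist": [0,0,6.6]},
  {"hand": 0,"delta_pos": [0,0,0],"twist": [0,0,0]},
  {"hand": 0,"delta_pos": [0,0,0],"twist": [0,0,0]},
])

```text
time_s: 31.08
ee_pos: [0.5472, -0.1746, 0.2224]
ee_rot: [0.654, 0.756, 0.0, 0.0]
wrist_force: [-0.1, 0.6, -0.2]
grip_width: 0.0858
finger_force: 0.0
```

Request:
carry_out([
  {"hand": 0,"delta_pos": [0.1,-0.6,-2.5],"twist": [0,0,0]},
  {"hand": 0,"delta_pos": [0,0,-2.5],"twist": [0,0,0]},
  {"hand": 0,"delta_pos": [0,0,-2.5],"twist": [0,0,0]},
  {"hand": 0,"delta_pos": [0,0,-2.2],"twist": [0,0,0]},
  {"hand": 0,"delta_pos": [0,0,0],"twist": [0,0,0]},
  {"hand": 1,"delta_pos": [0,0,0],"twist": [0,0,0]},
  {"hand": 1,"delta_pos": [0,0,0],"twist": [0,0,0]},
  {"hand": 1,"delta_pos": [0,0,0],"twist": [0,0,0]},
  {"hand": 1,"delta_pos": [0,0,0],"twist": [0,0,0]},
  {"hand": 1,"delta_pos": [0,0,0],"twist": [0,0,0]},
], grip_force=50)

```text
time_s: 31.92
ee_pos: [0.55, -0.1795, 0.1273]
ee_rot: [0.653, 0.757, 0.001, 0.002]
wrist_force: [2.1, 1.0, 4.3]
grip_width: 0.0298
finger_force: 49.0
```

Request:
carry_out([
  {"hand": 1,"delta_pos": [0,0,0],"twist": [0,0,0]},
  {"hand": 1,"delta_pos": [0,0,0],"twist": [0,0,0]},
  {"hand": 1,"delta_pos": [0,0,0],"twist": [0,0,0]},
])

```text
time_s: 32.17
ee_pos: [0.55, -0.1795, 0.1272]
ee_rot: [0.653, 0.757, 0.001, 0.002]
wrist_force: [2.6, 1.6, 6.2]
grip_width: 0.0297
finger_force: 49.2
```

Request:
carry_out([
  {"hand": 1,"delta_pos": [0.1,-0.6,0],"twist": [0,0,0]},
  {"hand": 1,"delta_pos": [0.1,-0.6,0],"twist": [0,0,0]},
  {"hand": 1,"delta_pos": [0.1,-0.6,0],"twist": [0,0,0]},
  {"hand": 1,"delta_pos": [0.1,-0.6,0],"twist": [0,0,0]},
  {"hand": 1,"delta_pos": [0.1,-0.5,0],"twist": [0,0,0]},
  {"hand": 1,"delta_pos": [0,0,0],"twist": [0,0,0]},
  {"hand": 1,"delta_pos": [0,0,0],"twist": [0,0,0]},
])

```text
time_s: 32.75
ee_pos: [0.5549, -0.2093, 0.1273]
ee_rot: [0.653, 0.757, 0.001, 0.002]
wrist_force: [1.4, -0.0, 6.4]
grip_width: 0.03
finger_force: 49.3
```

Request:
carry_out([
  {"hand": 1,"delta_pos": [0.8,0.13,0],"twist": [0,0,0]},
  {"hand": 1,"delta_pos": [0.8,0.13,0],"twist": [0,0,0]},
  {"hand": 1,"delta_pos": [0.8,0.13,0],"twist": [0,0,0]},
  {"hand": 1,"delta_pos": [0.8,0.13,0],"twist": [0,0,0]},
  {"hand": 1,"delta_pos": [0.7,0.13,0],"twist": [0,0,0]},
  {"hand": 1,"delta_pos": [0,0,0],"twist": [0,0,0]},
  {"hand": 1,"delta_pos": [0,0,0],"twist": [0,0,0]},
])

```text
time_s: 33.33
ee_pos: [0.5946, -0.2028, 0.1273]
ee_rot: [0.653, 0.758, 0.001, 0.003]
wrist_force: [3.7, -0.9, 5.3]
grip_width: 0.0299
finger_force: 49.4
```

Request:
carry_out([
  {"hand": 1,"delta_pos": [-0.1,0.6,0],"twist": [0,0,0]},
  {"hand": 1,"delta_pos": [-0.1,0.6,0],"twist": [0,0,0]},
  {"hand": 1,"delta_pos": [-0.1,0.6,0],"twist": [0,0,0]},
  {"hand": 1,"delta_pos": [-0.1,0.6,0],"twist": [0,0,0]},
  {"hand": 1,"delta_pos": [-0.1,0.5,0],"twist": [0,0,0]},
  {"hand": 1,"delta_pos": [0,0,0],"twist": [0,0,0]},
  {"hand": 1,"delta_pos": [0,0,0],"twist": [0,0,0]},
])

```text
time_s: 33.92
ee_pos: [0.5896, -0.173, 0.1273]
ee_rot: [0.653, 0.758, 0.002, 0.003]
wrist_force: [4.7, -0.2, 5.9]
grip_width: 0.0302
finger_force: 49.5
```

Then the drive the rest of the way home, and the handle back to 0 with a slight overtravel.

Request:
carry_out([
  {"hand": 1,"delta_pos": [0.8,0.13,0],"twist": [0,0,0]},
  {"hand": 1,"delta_pos": [0.8,0.13,0],"twist": [0,0,0]},
  {"hand": 1,"delta_pos": [0.8,0.13,0],"twist": [0,0,0]},
  {"hand": 1,"delta_pos": [0.8,0.13,0],"twist": [0,0,0]},
  {"hand": 1,"delta_pos": [0.8,0.13,0],"twist": [0,0,0]},
  {"hand": 1,"delta_pos": [0,0,0],"twist": [0,0,0]},
  {"hand": 1,"delta_pos": [0,0,0],"twist": [0,0,0]},
])

```text
time_s: 34.5
ee_pos: [0.6288, -0.1667, 0.1272]
ee_rot: [0.653, 0.758, 0.001, 0.002]
wrist_force: [2.3, -0.1, 8.3]
grip_width: 0.0301
finger_force: 49.8
```

Request:
carry_out([
  {"hand": 1,"delta_pos": [0.1,-0.6,0],"twist": [0,0,0]},
  {"hand": 1,"delta_pos": [0.1,-0.6,0],"twist": [0,0,0]},
  {"hand": 1,"delta_pos": [0.1,-0.6,0],"twist": [0,0,0]},
  {"hand": 1,"delta_pos": [0.1,-0.6,0],"twist": [0,0,0]},
  {"hand": 1,"delta_pos": [0.1,-0.6,0],"twist": [0,0,0]},
  {"hand": 1,"delta_pos": [0,0,0],"twist": [0,0,0]},
  {"hand": 1,"delta_pos": [0,0,0],"twist": [0,0,0]},
])

```text
time_s: 35.08
ee_pos: [0.6337, -0.1969, 0.1273]
ee_rot: [0.653, 0.757, 0.001, 0.002]
wrist_force: [2.1, -0.9, 7.2]
grip_width: 0.0299
finger_force: 49.8
```

Request:
carry_out([
  {"hand": 0,"delta_pos": [0,0,0],"twist": [0,0,0]},
  {"hand": 0,"delta_pos": [0,0,0],"twist": [0,0,0]},
  {"hand": 0,"delta_pos": [0,0,0],"twist": [0,0,0]},
  {"hand": 0,"delta_pos": [0,0,0],"twist": [0,0,0]},
  {"hand": 0,"delta_pos": [0,0,3],"twist": [0,0,0]},
  {"hand": 0,"delta_pos": [0,0,3],"twist": [0,0,0]},
  {"hand": 0,"delta_pos": [0,0,3],"twist": [0,0,0]},
  {"hand": 0,"delta_pos": [-2,-3,0],"twist": [0,0,0]},
  {"hand": 0,"delta_pos": [-2,-3,0],"twist": [0,0,0]},
  {"hand": 0,"delta_pos": [0,0,0],"twist": [0,0,0]},
])

```text
time_s: 35.92
ee_pos: [0.5891, -0.2606, 0.2156]
ee_rot: [0.654, 0.756, -0.002, 0.0]
wrist_force: [-0.8, -0.7, -0.0]
grip_width: 0.0857
finger_force: 0.0
```

```bash
python3 - <<'E'
from h import *
f=snap("top","t6",(80,110,340,300),3);s=get_state();print(s["time_s"],s["ee_pos"],s["ee_rot"])
for n,z in(("keeper",0),("tray",0),("knob",.118)):
  for d in spot_point("top",n): print(n,d,world(f,d["centre"],z).round(3))
print(tray(f))
E
```

```text
35.9667 [ 0.59049006 -0.25849251  0.21521645] [ 6.54190439e-01  7.56329637e-01 -4.46212314e-04 -3.88116741e-04]
keeper {'centre': [142.3, 125.6], 'confidence': 0.93} [0.787 0.315 0.   ]
keeper {'centre': [224.1, 258.9], 'confidence': 0.77} [0.391 0.043 0.   ]
tray {'centre': [125.2, 216.6], 'confidence': 0.77} [0.504 0.338 0.   ]
knob {'centre': [317.5, 167.8], 'confidence': 0.63} [ 0.637 -0.206  0.118]
((501.34765625, 325.524658203125), (156.99462890625, 250.8504638671875), 79.87773895263672)
```

View pics/t6.png

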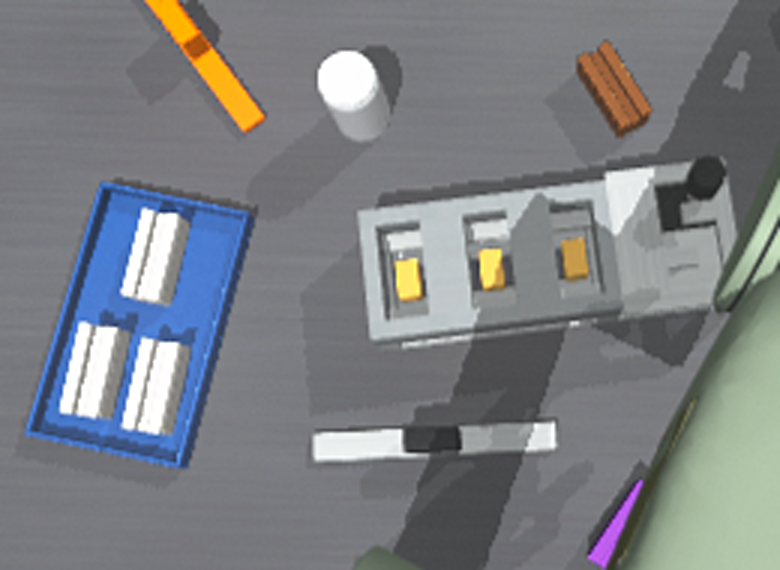

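All three inserts lie separately in the tray at crop (155,255), (90,370) and (157,385). The knob is home at (705,178) and the keeper hasn't moved, still at (433,440).

Request:
carry_out([
  {"hand": 0,"delta_pos": [-1.9,3,0],"twist": [0,0,-0.35]},
  {"hand": 0,"delta_pos": [-1.9,3,0],"twist": [0,0,-0.35]},
  {"hand": 0,"delta_pos": [-1.9,3,0],"twist": [0,0,-0.35]},
  {"hand": 0,"delta_pos": [-1.9,3,0],"twist": [0,0,-0.35]},
  {"hand": 0,"delta_pos": [-1.9,3,0],"twist": [0,0,-0.35]},
  {"hand": 0,"delta_pos": [-1.9,3,0],"twist": [0,0,-0.35]},
  {"hand": 0,"delta_pos": [-1.9,3,0],"twist": [0,0,-0.35]},
  {"hand": 0,"delta_pos": [-1.9,3,0],"twist": [0,0,-0.35]},
  {"hand": 0,"delta_pos": [-1.9,3,0],"twist": [0,0,-0.35]},
  {"hand": 0,"delta_pos": [-2,2.8,0],"twist": [0,0,-0.35]},
])

```text
time_s: 36.95
ee_pos: [0.4003, 0.0439, 0.2152]
ee_rot: [0.675, 0.738, 0.0, -0.0]
wrist_force: [0.6, 0.7, -0.8]
grip_width: 0.0854
finger_force: 0.0
```

Request:
carry_out([
  {"hand": 0,"delta_pos": [0,0,-4],"twist": [0,0,0]},
  {"hand": 0,"delta_pos": [0,0,-4],"twist": [0,0,0]},
  {"hand": 0,"delta_pos": [0,0,-4],"twist": [0,0,0]},
  {"hand": 0,"delta_pos": [0,0,-2],"twist": [0,0,0]},
  {"hand": 0,"delta_pos": [0,0,0],"twist": [0,0,0]},
  {"hand": 0,"delta_pos": [0,0,0],"twist": [0,0,0]},
])

```text
time_s: 37.45
ee_pos: [0.4011, 0.0423, 0.0748]
ee_rot: [0.675, 0.738, -0.001, -0.001]
wrist_force: [0.8, -0.2, 0.8]
grip_width: 0.085
finger_force: 0.0
```

Request:
carry_out([
  {"hand": 0,"delta_pos": [-0.2,-0.4,-1.5],"twist": [0,0,0]},
  {"hand": 0,"delta_pos": [0,0,-1.3],"twist": [0,0,0]},
  {"hand": 0,"delta_pos": [0,0,0],"twist": [0,0,0]},
  {"hand": 1,"delta_pos": [0,0,0],"twist": [0,0,0]},
  {"hand": 1,"delta_pos": [0,0,0],"twist": [0,0,0]},
  {"hand": 1,"delta_pos": [0,0,0],"twist": [0,0,0]},
  {"hand": 1,"delta_pos": [0,0,0],"twist": [0,0,0]},
  {"hand": 1,"delta_pos": [0,0,0],"twist": [0,0,0]},
  {"hand": 1,"delta_pos": [0,0,0],"twist": [0,0,0]},
  {"hand": 1,"delta_pos": [0,0,0],"twist": [0,0,0]},
], grip_force=60)

```text
time_s: 38.28
ee_pos: [0.3995, 0.0376, 0.0478]
ee_rot: [0.676, 0.737, 0.0, 0.0]
wrist_force: [-1.9, 0.0, 6.5]
grip_width: 0.021
finger_force: 59.4
```

Request:
carry_out([
  {"hand": 1,"delta_pos": [0,0,2],"twist": [0,0,0]},
  {"hand": 1,"delta_pos": [0,0,3],"twist": [0,0,0]},
  {"hand": 1,"delta_pos": [0,0,3],"twist": [0,0,0]},
  {"hand": 1,"delta_pos": [0,0,3],"twist": [0,0,0]},
  {"hand": 1,"delta_pos": [0,0,2.5],"twist": [0,0,0]},
  {"hand": 1,"delta_pos": [0,0,0],"twist": [0,0,0]},
])

```text
time_s: 38.78
ee_pos: [0.402, 0.0377, 0.1863]
ee_rot: [0.676, 0.737, 0.004, 0.003]
wrist_force: [1.3, -0.1, -3.9]
grip_width: 0.0211
finger_force: 60.1
```

Request:
carry_out([
  {"hand": 1,"delta_pos": [2.6,-0.75,0],"twist": [0,0,0.7]},
  {"hand": 1,"delta_pos": [2.6,-0.75,0],"twist": [0,0,0.7]},
  {"hand": 1,"delta_pos": [2.6,-0.75,0],"twist": [0,0,0.7]},
  {"hand": 1,"delta_pos": [2.6,-0.75,0],"twist": [0,0,0.7]},
  {"hand": 1,"delta_pos": [2.6,-0.75,0],"twist": [0,0,0.7]},
  {"hand": 1,"delta_pos": [2.6,-0.75,0],"twist": [0,0,0.7]},
  {"hand": 1,"delta_pos": [0,0,0],"twist": [0,0,0]},
  {"hand": 1,"delta_pos": [0,0,-2],"twist": [0,0,0]},
  {"hand": 1,"delta_pos": [0,0,-2],"twist": [0,0,0]},
  {"hand": 1,"delta_pos": [0,0,0],"twist": [0,0,0]},
])

```text
time_s: 39.62
ee_pos: [0.5514, -0.0073, 0.1368]
ee_rot: [0.648, 0.761, -0.004, -0.005]
wrist_force: [-1.3, 0.2, -4.6]
grip_width: 0.0208
finger_force: 60.1
```

Request:
carry_out([
  {"hand": 1,"delta_pos": [0,0,-0.6],"twist": [0,0,0]},
  {"hand": 1,"delta_pos": [0,0,-0.4],"twist": [0,0,0]},
  {"hand": 1,"delta_pos": [0,0,0],"twist": [0,0,0]},
  {"hand": 1,"delta_pos": [0,0,0],"twist": [0,0,0]},
])

```text
time_s: 39.95
ee_pos: [0.5555, -0.0074, 0.1327]
ee_rot: [0.648, 0.762, 0.0, 0.0]
wrist_force: [0.2, -0.3, -2.7]
grip_width: 0.0213
finger_force: 60.3
```

Request:
carry_out([
  {"hand": 1,"delta_pos": [0.4,0,0],"twist": [0,0,0]},
  {"hand": 1,"delta_pos": [0,0,-0.3],"twist": [0,0,0]},
  {"hand": 1,"delta_pos": [0,0,0],"twist": [0,0,0]},
  {"hand": 1,"delta_pos": [0,0,0],"twist": [0,0,0]},
  {"hand": 0,"delta_pos": [0,0,0],"twist": [0,0,0]},
  {"hand": 0,"delta_pos": [0,0,0],"twist": [0,0,0]},
  {"hand": 0,"delta_pos": [0,0,0],"twist": [0,0,0]},
  {"hand": 0,"delta_pos": [0,0,0],"twist": [0,0,0]},
  {"hand": 0,"delta_pos": [0,0,3],"twist": [0,0,0]},
  {"hand": 0,"delta_pos": [0,0,3],"twist": [0,0,0]},
])

```text
time_s: 40.78
ee_pos: [0.558, -0.0074, 0.1883]
ee_rot: [0.648, 0.762, -0.002, -0.002]
wrist_force: [0.6, -0.3, -0.3]
grip_width: 0.085
finger_force: 0.0
```

Request:
carry_out([
  {"hand": 0,"delta_pos": [0,0,4],"twist": [0,0,0]},
  {"hand": 0,"delta_pos": [-2.5,-2.5,1],"twist": [0,0,0]},
  {"hand": 0,"delta_pos": [-2.5,-3,0],"twist": [0,0,0]},
  {"hand": 0,"delta_pos": [-2.5,-3,0],"twist": [0,0,0]},
  {"hand": 0,"delta_pos": [-2.5,-3,0],"twist": [0,0,0]},
  {"hand": 0,"delta_pos": [-1,-3,0],"twist": [0,0,0]},
  {"hand": 0,"delta_pos": [0,-3,0],"twist": [0,0,0]},
  {"hand": 0,"delta_pos": [0,-3,0],"twist": [0,0,0]},
  {"hand": 0,"delta_pos": [0,-3,0],"twist": [0,0,0]},
  {"hand": 0,"delta_pos": [0,0,0],"twist": [0,0,0]},
])

```text
time_s: 41.62
ee_pos: [0.4494, -0.2469, 0.2394]
ee_rot: [0.65, 0.76, -0.001, 0.001]
wrist_force: [0.8, 0.6, 0.1]
grip_width: 0.0856
finger_force: 0.0
```

```bash
python3 - <<'E'
from h import *
f=snap("top","t7",(80,110,340,300),3);s=get_state();print(s["time_s"],s["ee_pos"],s["finger_force"])
for n,z in(("keeper",.082),("knob",.118),("insert0",.025)):
  for d in spot_point("top",n): print(n,d,world(f,d["centre"],z).round(3))
print(tray(f))
E
```

```text
41.6667 [ 0.44914703 -0.2445523   0.23917064] 0.0
keeper {'centre': [238.3, 203.0], 'confidence': 0.89} [0.541 0.004 0.082]
keeper {'centre': [145.8, 125.5], 'confidence': 0.8} [0.756 0.277 0.082]
keeper {'centre': [131.9, 196.1], 'confidence': 0.35} [0.55  0.296 0.082]
knob {'centre': [242.1, 199.7], 'confidence': 0.21} [ 0.544 -0.008  0.118]
insert0 {'centre': [288.4, 285.0], 'confidence': 0.97} [ 0.326 -0.141  0.025]
insert0 {'centre': [133.6, 196.0], 'confidence': 0.95} [0.561 0.311 0.025]
insert0 {'centre': [112.7, 235.6], 'confidence': 0.88} [0.446 0.358 0.025]
insert0 {'centre': [285.3, 137.6], 'confidence': 0.68} [ 0.754 -0.125  0.025]
insert0 {'centre': [132.1, 239.6], 'confidence': 0.64} [0.436 0.302 0.025]
((501.33660888671875, 325.4580993652344), (156.99671936035156, 250.85926818847656), 79.89466094970703)
```

View pics/t7.png

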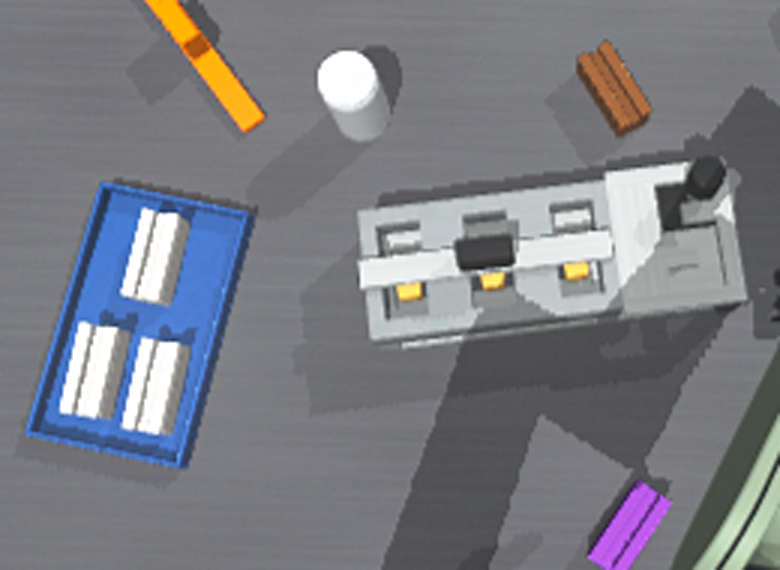

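Keeper lies along the block's middle (crop (361,272) to (612,247)), the knob is home at (705,178), and the inserts are in the tray. I'll hand in.

```bash
python3 -c "
from station import *
print(close_job())"
```

```text
the job is handed in; nothing more can be done
None
```

The job is handed in (no verdict came back): in the last picture all three inserts lie unstacked in the tray, the handle is in its home notch, the keeper bar is back centrally on the block, and I did not touch the screwdriver, wrench or oilcan.

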